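# Seat the bayonet cap of the filter cell

### The job

Slide the filter cell's carriage along its rail all the way to the blue end stop, then tighten the red clamp knob clockwise until it stops, so that the carriage is locked there. Then take the knurled steel collar on the cell, press it down and turn it clockwise until its hidden keyway drops over the pin, push it fully home against its spring, and finish while still holding it pushed home. Leave everything else on the bench where it stands.

Things in the scene. Friction and masses are not known exactly. Their poses are not given: they have to be found in the camera images.
- carriage (a joint): travel of the filter-cell carriage (aluminium plate 86 x 200 mm, top 45 mm above the table, 0.9 kg with the cell) along the rail towards the blue end stop, m: 0 is the far end, 0.100 touches the stop; drag about 1.5 N while unclamped
- cell_seat (a point): point on the cell's axis, at the foot of its steel post, 53 mm above the table, on the carriage; z up, y is the direction along the rail towards the blue end stop, x points away from the robot across the rail
- clamp (a joint): angle of the clamp knob, rad: 0 fully loose, grows clockwise seen from above, stops at 1.4 (tight); a screw presses a brake shoe on the rail from about 0.8 rad on; turning needs up to about 0.3 N m; it stays where it is left
- clamp_grip (a point): middle of the clamp knob's red upright bar (44 mm long, 14 mm thick, from 54 to 84 mm above the table, on a black disc 44 mm across); 74 mm above the table, on the knob's axis, 115 mm from the collar's axis on the side away from the stop; rides on the carriage; x runs along the bar and turns with the knob, z up
- cap: spring-mounted cap on the cell, does not turn; origin at the centre of the collar's top face, 63 mm above cell_seat when up. It moves only down, against a spring (about 1.5 N at first, then 900 N/m): 3 mm until the collar sits on a cross pin in the cell, 11 mm (fully home, about 11 N) once the collar's hidden keyways lie over the pin. Let go, the spring lifts it again
- collar_grip (a point): point on the cap's axis, 12 mm below its top face, inside the knurled dark-steel collar: round, 53 mm across, 36 mm high, turning freely on the cap; a brass stub 17 mm across stands 8 mm above it. The keyways come over the pin after 0.4 to 1.25 rad clockwise (from above) from the start, unknown, with about 0.12 rad of play either way
- tube_rack: a yellow rack of ten orange- and blue-capped tubes, 75 x 200 mm, 98 mm high, long side roughly along the rail, behind it; origin centre of its underside
- media_bottle: amber bottle with blue cap, 70 mm across, 140 mm high; origin centre of its underside
- vortex: white tube mixer, 130 x 110 mm, 79 mm high, black cup on top; origin centre of its underside
- dishes: stack of three culture dishes, 92 mm across, 43 mm high, in front of the rail; origin centre of its underside
- spare_cap: loose spare cap of grey plastic, 53 mm across, 40 mm high, in front of the rail (not the one to use); origin centre of its underside
- tip_box: orange pipette-tip box with clear lid, 85 x 125 mm, 62 mm high; origin centre of its underside

How it is judged:
By the outcome, as a careful person would: the job done as asked, in the order asked, and still so for the second after the job is handed in, while the arm keeps its last pose, push and grip.
It also fails if it takes over 51 s, if anything falls off the work surface, if the arm or the gripper's body presses on something with over 40 N, if the wrist force passes 120 N, or if a joint passes its speed limit or range.

### The arm

A 6-joint arm with a two-finger parallel gripper is mounted at the origin on the work surface. World frame = base frame: x ahead of the robot, y to its left, z up, the work surface at z = 0. Lengths are in mm, angles in degrees, forces in N, time in s.
With the tool pointing down it reaches from about 300 to 850 mm from the base axis. Payload 4.2 kg.
Tool frame: the origin (TCP) lies on the centre line of the jaws, within the pads' length; the fingertips stand 11 mm ahead of it and the grasp point (between the pads) lies 8 mm behind it; z points along the fingers, y is the line along which they close (so a half turn about z gives the same grasp; the last joint's range is limited). The gripper opens to 91 mm and grips with 3 to 60 N. Pads are 32 mm wide; open, the fingers measure 118 mm over their backs; the gripper's body (76 mm by 178 mm) begins 60 mm behind the grasp point.
Start: joints at [65.604, 18.312, 89.639, -0, 72.044, -1.146], TCP at [226.987, 528.317, 224.976] pointing down, gripper open.
Joint ranges: [-177.97, 177.97], [-48.28, 115.42], [12.27, 149.76], [-77.06, 257.06], [2.81, 150.46], [-146.56, 146.56]. Speed limits (degrees/s): [147.25, 147.25, 180, 180, 180, 180].

### API

Orientations are given as [roll, pitch, yaw] about the fixed x, y, z axes, in that order (R = Rz(yaw) Ry(pitch) Rx(roll)).
In Python, from workcell import env, grab_frame, camera_model, models gives the robot as it stands.
- The arm moves only by the shell command python3 -m crank 'ROWS' [FORCE]. ROWS is text: rows parted by semicolons, each of 7 numbers parted by spaces: the closure, from -1 (fully open) to 1 (shut), so that 0 is half open, then the shift along the tool's x, y, z in mm, then the turn, a rotation vector about the tool's x, y, z in degrees. A call has 1 to 10 rows; each row shifts and turns the commanded pose from where the row before left it, along the tool's axes as they then stand; what a row does not reach is not made up. A row lasts 1/8 s, in which the tool goes at most 62.5 mm and 10.7 degrees, less where a joint would pass 70% of its speed; a pose out of reach is approached as far as the arm can. A call is refused whole if a number of a shift passes 62.5 or a number of a turn 10.7, either way. A call with a gripper value outside its range is refused whole. The fingers move at their own pace and stop on an object; FORCE is the grip in N (left out, the last holds). Time passes only in rows, so rows that do not move let the fingers close. It gives the time, the measured TCP pose, the force, the opening and the grip force at its end, in the units of the state.
- env.state(): the state, without advancing time (a new reading comes with each control period).
- grab_frame(name): name is "scene" or "top" or "wrist"; returns the picture (400x640x3 uint8, blue, green, red); there is no depth.
- camera_model(name): a dict with "K" (3x3 intrinsics, pixels), "k1" (the pictures are not rectified: a ray, as slopes to the right and down, at radius r is drawn at 1 + k1 r^2 times it, then the intrinsics apply), "R" (3x3) and "t" (3): a world point X has camera coordinates R X + t; the wrist camera has in their place "mount" (4x4, takes a point from camera to tool coordinates, whose origin is the TCP and whose axes are the flange's). Camera axes: x right, y down, z forward; pixel columns grow to the right and rows downward; lengths in mm; the calibration is good to about 2 mm. A picture is of the moment at which its call begins: read the wrist's pose just before it. camera_model takes no time and is no camera call.
- env.job_done(): hands the job in; it is judged then, once.
Trained networks look in the newest picture that a camera, given by its name, has taken for a name from the list of things; names that differ only in an ending like _2 or _b are one class to them, and where a whole thing is asked for, a point or a joint stands for the part that bears it (a point fixed in the world has none). Each returns a list of dicts, best first, with "p" (0 to 1); they miss things now and then, are a little off and sometimes report something else, mostly with a low value. They report only what shows in the picture. A call takes as long as a camera call.
- models.search_frame(name, camera): "point" ([x, y, z] in mm, in world coordinates, good to about 4 mm: the middle of the surface that is visible of it).
The state is a dict: "time_s": time; "qpos": joint angles; "qvel": joint speeds; "effort": joint torques, N m; "ee_pos": TCP position; "ee_rot": TCP orientation; "force": force on the tool from outside, world axes, zero at the start; "torque": the same for the moment, N m; "gripper_width": finger opening in mm; "gripper_force": force on a finger pad.
Only numpy, scipy, OpenCV 4.12 (cv2) and the standard library are available. Lean on these libraries where they do the work, as an engineer would, in place of code of your own. Each camera call takes 0.05 s, during which the arm holds its last target. There are 200 camera calls.

## Working session

There is one attempt and no reset: what is moved stays moved. The work goes in short steps, Python scripts to look and compute and a shell command to move; the robot and the scene stay as the last step left them, time stands still between calls to the robot, and variables do not carry over. Pictures are saved under pics/ and viewed, at most 10 in all, crops included, and the job is handed in when it is done.

```bash
ls; mkdir -p pics
python3 - <<'E'
from workcell import env, grab_frame, camera_model, models
import cv2,numpy as np
a=grab_frame("scene");b=grab_frame("top")
cv2.imwrite("pics/s.png",a);cv2.imwrite("pics/t.png",b)
for n in ["carriage","clamp_grip","collar_grip","cap","tube_rack","media_bottle","vortex","dishes","spare_cap","tip_box"]:
  for c in ["scene","top"]:
    r=models.search_frame(n,c)[:2]
    print(n,c,[(np.round(d["point"]),round(d["p"],2)) for d in r])
print(env.state())
E
```

```text
pics
carriage scene [(array([506., -34.,  45.]), 0.89)]
carriage top [(array([479., -66.,  45.]), 0.86), (array([ 364., -103.,   33.]), 0.73)]
clamp_grip scene [(array([ 483., -124.,   63.]), 0.58)]
clamp_grip top [(array([ 473., -126.,   53.]), 0.59)]
collar_grip scene [(array([503., -12., 114.]), 0.63)]
collar_grip top [(array([491., -13., 119.]), 0.8), (array([482., -67.,  44.]), 0.59)]
cap scene [(array([506.,  -6., 112.]), 0.86)]
cap top []
tube_rack scene [(array([655., -67.,  60.]), 0.71)]
tube_rack top []
media_bottle scene [(array([489., 452.,  80.]), 0.62), (array([ 484., -126.,   62.]), 0.24)]
media_bottle top [(array([465., 436.,  90.]), 0.68), (array([479., -67.,  47.]), 0.6)]
vortex scene [(array([ 536., -425.,   55.]), 0.64)]
vortex top [(array([ 506., -442.,   62.]), 0.63)]
dishes scene []
dishes top [(array([371.,  45.,  45.]), 0.68)]
spare_cap scene [(array([ 377., -105.,   28.]), 0.41)]
spare_cap top [(array([ 363., -100.,   31.]), 0.81)]
tip_box scene [(array([665., 421.,  64.]), 0.95)]
tip_box top [(array([632., 410.,  68.]), 0.65)]
{'time_s': 1.1, 'qpos': array([ 6.56052327e+01,  1.83103236e+01,  8.96378005e+01, -5.69223993e-04,
        7.20427392e+01, -1.14657279e+00]), 'qvel': array([-0.02267304,  0.00381632, -0.02276512, -0.04558931,  0.02471476,
        0.03814238]), 'effort': array([ 5.70771590e-04, -4.12369716e+01, -2.32235599e+01,  7.28763454e-02,
        3.79618350e-02,  1.02708225e-05]), 'ee_pos': array([226.98173519, 528.33612827, 224.9998873 ]), 'ee_rot': array([1.79990876e+02, 7.24239371e-04, 1.56751981e+02]), 'force': array([ 0.08899447, -0.07082472, -0.65973331]), 'torque': array([ 0.00489629, -0.00893123,  0.0260783 ]), 'gripper_force': 0.0, 'gripper_width': 91.43526996465494}
```

View pics/t.png

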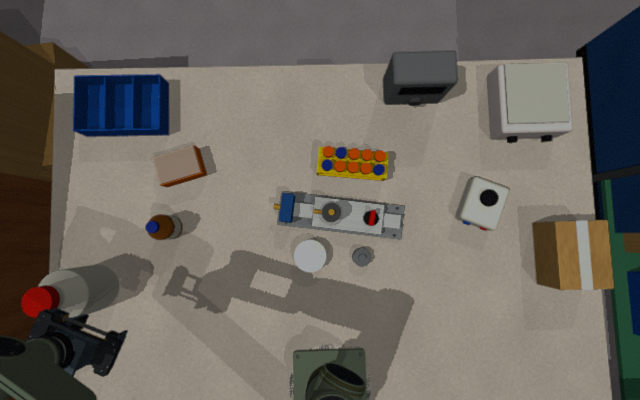

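View pics/s.png

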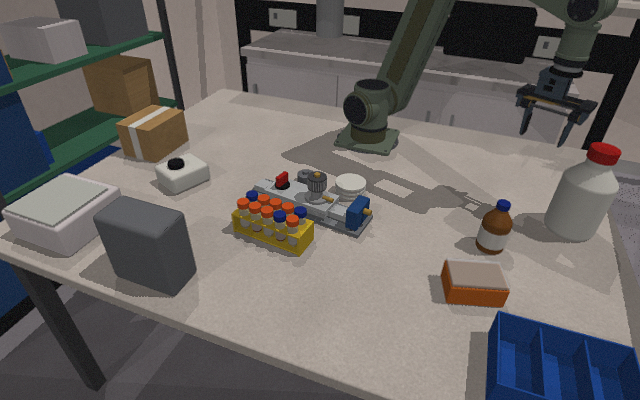

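The top picture shows the rail's blue stop at about (287,207), the collar at (331,212) and the knob at (372,217). The scene picture shows the rack behind the rail. I'll move over the rail and look from near.

```bash
python3 -m crank '-1 -42 -42 -12 0 0 0;-1 -42 -42 -12 0 0 0;-1 -42 -42 -12 0 0 0;-1 -42 -42 -12 0 0 0;-1 -42 -42 -12 0 0 0;-1 -42 -42 -12 0 0 0;-1 -42 -42 -12 0 0 0;-1 -42 -42 -12 0 0 0;-1 -42 -42 -12 0 0 0;-1 -42 -42 -12 0 0 0' 30
cat > h.py <<'E'
from workcell import env, grab_frame, camera_model, models
import cv2,numpy as np
from scipy.spatial.transform import Rotation as Ro
def pose():
    s=env.state(); return Ro.from_euler('xyz',s['ee_rot'],degrees=True).as_matrix(), np.array(s['ee_pos'])
def cam(name,P=None):
    m=camera_model(name)
    if name=='wrist':
        R,p=P; M=np.array(m['mount']); Rc=R@M[:3,:3]; o=R@M[:3,3]+p
    else: Rc=np.array(m['R']).T; o=-Rc@np.array(m['t'])
    return np.array(m['K']),m['k1'],Rc,o
def pix2w(uv,z,name,P=None):
    K,k1,Rc,o=cam(name,P); out=[]
    for (u,v) in uv:
        q=np.linalg.inv(K)@[u,v,1]; rd=np.hypot(q[0],q[1]); r=rd
        for _ in range(20): r=rd/(1+k1*r*r)
        q[:2]*=r/max(rd,1e-9); d=Rc@q; out.append(o+d*(z-o[2])/d[2])
    return np.array(out)
E
python3 - <<'E'
from h import *
P=pose(); a=grab_frame("wrist"); cv2.imwrite("pics/w1.png",a)
np.savez("p1.npz",R=P[0],p=P[1])
for n in ["carriage","clamp_grip","collar_grip","cap"]:
    print(n,[(np.round(d["point"]),round(d["p"],2)) for d in models.search_frame(n,"wrist")[:2]])
print(camera_model("wrist"),env.state()['qpos'])
E
```

```text
time_s: 2.35
ee_pos: [447.4, -25.3, 345.7]
ee_rot: [180.0, 0.1, 156.7]
force: [0.6, 1.1, -0.2]
gripper_width: 91.0
gripper_force: 0.0
carriage [(array([490., -14., 116.]), 0.21)]
clamp_grip [(array([ 470., -122.,   70.]), 0.75)]
collar_grip [(array([488., -14., 114.]), 0.86)]
cap [(array([489., -16., 115.]), 0.65)]
{'K': array([[286.60068668,   0.        , 318.91696552],
       [  0.        , 286.60068668, 195.28951206],
       [  0.        ,   0.        ,   1.        ]]), 'k1': 0.008929580724071762, 'mount': array([[-5.79989413e-04, -9.65445260e-01, -2.60605283e-01,
         7.24690377e+01],
       [ 9.99999817e-01, -5.14684121e-04, -3.18834528e-04,
        -1.31902172e+00],
       [ 1.73687883e-04, -2.60605420e-01,  9.65445382e-01,
        -1.59747010e+02],
       [ 0.00000000e+00,  0.00000000e+00,  0.00000000e+00,
         1.00000000e+00]])} [-4.46815802e+00  3.31895565e+00  9.17290919e+01  4.43538992e-02
  8.50028792e+01 -7.11842792e+01]
```

View pics/w1.png

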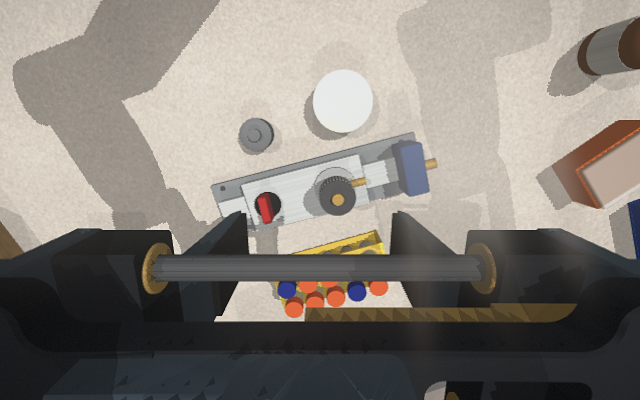

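The wrist picture shows the knob bar at (265,208), collar at (337,195), blue stop at (412,167); enlarge it for exact edges.

Run:
```python
from h import *
a=cv2.imread("pics/w1.png"); c=a[125:235,205:445]
cv2.imwrite("pics/w1c.png",cv2.resize(c,None,fx=3.3,fy=3.3,interpolation=cv2.INTER_CUBIC))
d=np.load("p1.npz");P=(d['R'],d['p'])
hsv=cv2.cvtColor(a,cv2.COLOR_BGR2HSV);m=(((hsv[...,0]<8)|(hsv[...,0]>172))&(hsv[...,1]>150)&(hsv[...,2]>150))
m[:170]=0;m[240:]=0;m[:,:240]=0;m[:,300:]=0
v,u=np.nonzero(m);w=pix2w(np.c_[u,v],84,'wrist',P)[:,:2]
r=cv2.minAreaRect(w.astype(np.float32));print(r,cv2.boxPoints(r),len(u))
```

```text
((473.57916259765625, -130.3373565673828), (11.742777824401855, 41.21875), 77.52300262451172) [[ 452.18802 -131.61748]
 [ 492.43332 -140.52269]
 [ 494.9703  -129.05724]
 [ 454.725   -120.15202]] 189
```

View pics/w1c.png

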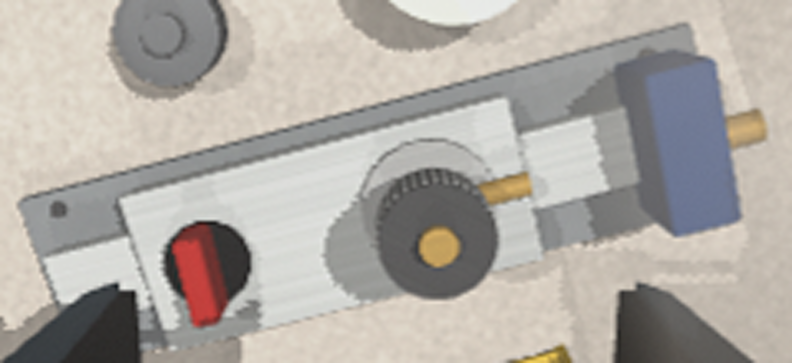

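Run:
```python
from h import *
d=np.load("p1.npz");P=(d['R'],d['p'])
f=lambda c,z:pix2w([(x/3.3+205,y/3.3+125) for x,y in c],z,'wrist',P)[:,:2].round(1)
e=f([(120,198),(507,98)],45);print("carr edge",e,np.linalg.norm(e[1]-e[0]),np.degrees(np.arctan2(*(e[1]-e[0])[::-1])))
r=f([(22,200),(690,25)],10);print("rail edge",r,np.degrees(np.arctan2(*(r[1]-r[0])[::-1])))
s=f([(440,247)],124);print("stub",s, s-[473.6,-130.3])
print("carr far", f([(542,258),(507,98)],45)); print("stop face", f([(617,66),(640,210)],45))
```

```text
carr edge [[ 428.2 -157.4]
 [ 458.1   38.1]] 197.77325400569208 81.30449712257523
rail edge [[ 412.  -218.3]
 [ 466.4  140.2]] 81.37156944838134
stub [[491.8 -16.5]] [[ 18.2 113.8]]
carr far [[540.8  25. ]
 [458.1  38.1]]
stop face [[464.8  92.2]
 [536.7  78.9]]
```

```bash
python3 -m crank '-1 0 0 0 0 0 -10.7;-0.5 -12 -24 38 0 0 0;-0.5 -12 -24 38 0 0 0;-0.5 -12 -24 38 0 0 0;-0.5 -12 -24 38 0 0 0;-0.5 0 0 32 0 0 0;-0.5 0 0 32 0 0 0;-0.5 0 0 32 0 0 0;-0.5 0 0 28 0 0 0' 30
python3 - <<'E'
from h import *
a=grab_frame("wrist"); cv2.imwrite("pics/w2.png",a);print(env.state()['qpos'])
E
```

```text
time_s: 3.72
ee_pos: [472.6, -125.3, 67.9]
ee_rot: [180.0, -0.1, 167.6]
force: [0.0, 0.0, 0.2]
gripper_width: 68.2
gripper_force: 0.0
[-1.62208345e+01  2.02208127e+01  1.13435549e+02  3.19429722e-02
  4.67729712e+01 -9.38562682e+01]
```

View pics/w2.png

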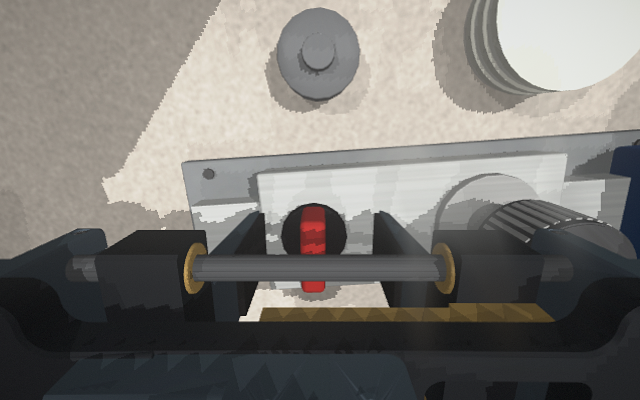

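The bar (314,250) sits between the open fingers, about 3 mm off centre, with the collar clear to the right. Close.

```bash
python3 -m crank '-0.2 0 -3 0 0 0 0;1 0 0 0 0 0 0;1 0 0 0 0 0 0;1 0 0 0 0 0 0;1 0 0 0 0 0 0;1 0 0 0 0 0 0' 30
```

```text
time_s: 4.53
ee_pos: [472.6, -130.4, 69.1]
ee_rot: [180.0, 0.0, 167.4]
force: [0.8, 2.1, 1.0]
gripper_width: 14.0
gripper_force: 30.0
```

```bash
python3 -m crank '1 0.3 5 0 0 0 0;1 0.6 8 0 0 0 0;1 0.6 8 0 0 0 0;1 0.6 8 0 0 0 0;1 0.6 8 0 0 0 0;1 0.3 4 0 0 0 0;1 0 0 0 0 0 0' 30
python3 -m crank '1 0.1 2 0 0 0 0;1 0.1 2 0 0 0 0;1 0 0 0 0 0 0' 30
```

```text
time_s: 5.4
ee_pos: [478.8, -89.0, 69.1]
ee_rot: [179.9, 0.0, 167.4]
force: [0.9, 1.8, 4.2]
gripper_width: 13.9
gripper_force: 30.0
time_s: 5.78
ee_pos: [479.2, -85.8, 69.1]
ee_rot: [180.0, 0.0, 167.4]
force: [0.2, 0.0, 4.9]
gripper_width: 13.9
gripper_force: 30.0
```

```bash
python3 -m crank '1 0.1 2 0 0 0 0;1 0.1 2 0 0 0 0;1 0.1 2 0 0 0 0;1 0 0 0 0 0 0' 30
python3 -m crank '1 0.1 2 0 0 0 0;1 0.1 2 0 0 0 0;1 0 0 0 0 0 0' 30
python3 -m crank '1 0.1 2 0 0 0 0;1 0.1 2 0 0 0 0;1 0 0 0 0 0 0' 30
```

```text
time_s: 6.28
ee_pos: [480.1, -79.9, 69.1]
ee_rot: [180.0, 0.0, 167.4]
force: [0.1, -1.2, 5.0]
gripper_width: 13.6
gripper_force: 30.0
time_s: 6.65
ee_pos: [480.7, -75.9, 69.1]
ee_rot: [180.0, -0.0, 167.4]
force: [-1.4, 0.1, 5.8]
gripper_width: 14.0
gripper_force: 30.0
time_s: 7.02
ee_pos: [481.3, -72.3, 69.1]
ee_rot: [-180.0, -0.0, 167.5]
force: [-0.3, -2.0, 5.6]
gripper_width: 14.0
gripper_force: 30.0
```

```bash
python3 -m crank '1 0.1 2 0 0 0 0;1 0.1 2 0 0 0 0;1 0 0 0 0 0 0' 30
python3 -m crank '1 0.1 2 0 0 0 0;1 0.1 2 0 0 0 0;1 0 0 0 0 0 0' 30
python3 - <<'E'
from h import *
b=grab_frame("wrist"); a=grab_frame("scene"); cv2.imwrite("pics/c1.png",np.hstack([cv2.resize(a[155:245,225:385],(560,315)),b[110:310,400:640][:,:]] if 0 else [cv2.resize(a[165:240,225:385],(640,300))]))
E
```

```text
time_s: 7.4
ee_pos: [481.3, -72.0, 69.1]
ee_rot: [-179.6, 0.0, 167.7]
force: [-3.2, -16.5, 5.8]
gripper_width: 13.9
gripper_force: 30.0
time_s: 7.78
ee_pos: [481.4, -71.6, 69.1]
ee_rot: [-179.2, 0.0, 167.9]
force: [-6.1, -31.8, 5.5]
gripper_width: 14.0
gripper_force: 30.0
```

View pics/c1.png

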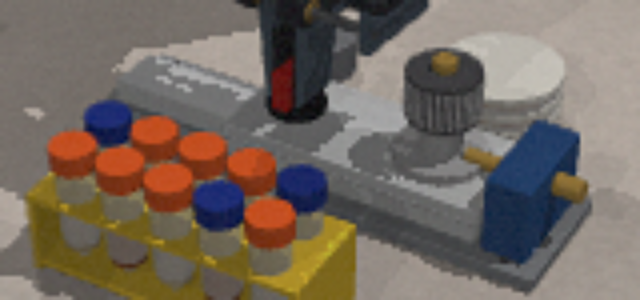

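The picture shows the carriage's edge at the blue stop (490,200), and the force confirms it. I'll ease the push, then turn the knob.

```bash
python3 -m crank '1 -0.3 -5 0 0 0 0;1 0 0 0 0 0 8;1 0 0 0 0 0 8;1 0 0 0 0 0 8;1 0 0 0 0 0 8;1 0 0 0 0 0 8;1 0 0 0 0 0 8;1 0 0 0 0 0 8;1 0 0 0 0 0 8;1 0 0 0 0 0 0' 40
python3 -c "from h import *;s=env.state();print(s['torque'],s['qpos'])"
```

```text
time_s: 9.12
ee_pos: [482.1, -71.3, 69.2]
ee_rot: [-180.0, 0.2, 103.5]
force: [-1.9, -9.1, 5.6]
gripper_width: 14.2
gripper_force: 40.0
[-1.85023193  0.29089923 -0.02963188] [ -9.61432617  19.73028036 113.39902698  -0.30077832  46.80915714
 -22.89741306]
```

```bash
python3 -m crank '1 0 0 0 0 0 4;1 0 0 0 0 0 4;1 0 0 0 0 0 0' 40
python3 -c "from h import *;s=env.state();print(s['torque'])"
python3 -m crank '1 0 0 0 0 0 4;1 0 0 0 0 0 4;1 0 0 0 0 0 0' 40
python3 -c "from h import *;s=env.state();print(s['torque'])"
```

```text
time_s: 9.5
ee_pos: [482.3, -71.2, 69.3]
ee_rot: [180.0, 0.2, 95.5]
force: [-0.9, -9.7, 5.4]
gripper_width: 14.1
gripper_force: 40.0
[-1.85333436  0.29137827 -0.08253839]
time_s: 9.88
ee_pos: [482.3, -71.2, 69.3]
ee_rot: [179.9, 0.3, 87.8]
force: [-1.1, -7.8, 6.4]
gripper_width: 15.0
gripper_force: 40.8
[-1.49693603  0.15762302  1.40529123]
```

```bash
python3 -m crank '1 0 0 0 0 0 2;1 0 0 0 0 0 2;1 0 0 0 0 0 0' 50
python3 -c "from h import *;s=env.state();print(s['torque'])"
```

```text
time_s: 10.25
ee_pos: [482.4, -70.9, 69.3]
ee_rot: [179.9, 0.3, 83.9]
force: [-0.7, -6.4, 5.8]
gripper_width: 15.5
gripper_force: 52.0
[-1.20100582  0.12097355  1.79648381]
```

The bar has stopped: the tool only twists against it now. I'll release, lift, turn, and check from near.

```bash
python3 -m crank '-0.5 0 0 0 0 0 0;-0.5 0 0 0 0 0 0;-0.5 0 0 0 0 0 0;-0.5 0 0 -40 0 0 0;-0.5 0 0 -60 0 0 0;-0.5 0 0 -60 0 0 -10.7;-0.5 0 0 0 0 0 -10.7;-0.5 0 0 0 0 0 -10.7;-0.5 0 0 0 0 0 -10.7;-0.5 0 0 0 0 0 -10.7' 40
python3 - <<'E'
from h import *
P=pose(); a=grab_frame("wrist"); cv2.imwrite("pics/w3.png",a)
np.savez("p3.npz",R=P[0],p=P[1])
for n in ["clamp_grip","collar_grip","cap"]:
    print(n,[(np.round(d["point"],1),round(d["p"],2)) for d in models.search_frame(n,"wrist")[:2]])
hsv=cv2.cvtColor(a,cv2.COLOR_BGR2HSV);m=(((hsv[...,0]<6)|(hsv[...,0]>174))&(hsv[...,1]>150)&(hsv[...,2]>130)).astype(np.uint8)
n,l,st,ce=cv2.connectedComponentsWithStats(m)
for i in range(1,n):
    if st[i,4]>60:
        v,u=np.nonzero(l==i);w=pix2w(np.c_[u,v],84,'wrist',P)[:,:2]
        print(st[i],cv2.boxPoints(cv2.minAreaRect(w.astype(np.float32))))
print(P[1],env.state()['qpos'])
E
```

```text
time_s: 11.5
ee_pos: [481.7, -68.8, 228.6]
ee_rot: [-180.0, -0.1, 137.3]
force: [-0.4, 0.2, 0.4]
gripper_width: 68.3
gripper_force: 0.0
clamp_grip [(array([477.7, -72.4,  72.8]), 0.69)]
collar_grip [(array([495.5,  41.8, 115.3]), 0.63)]
cap []
[301 174  33  32 436] [[475.22183  -52.83267 ]
 [475.9274   -94.55182 ]
 [488.76938  -94.334625]
 [488.0638   -52.61548 ]]
[481.65538496 -68.78306668 228.56094665] [-9.50728772e+00  1.02089438e+01  1.00251484e+02  2.34885756e-02
  6.95706118e+01 -5.62790012e+01]
```

View pics/w3.png

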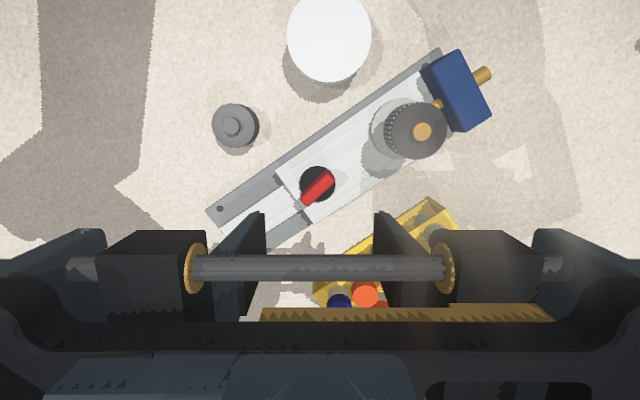

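The bar now lies along the rail (78.5° turned, matching the 1.4 rad stop), and the carriage touches the stop. The stub is at pixel (422,131).

Run:
```python
from h import *
d=np.load("p3.npz");P=(d['R'],d['p']);a=cv2.imread("pics/w3.png")
hsv=cv2.cvtColor(a,cv2.COLOR_BGR2HSV)[120:143,411:434]
m=(hsv[...,1]>90)&(hsv[...,2]>90);v,u=np.nonzero(m);c=(u.mean()+411,v.mean()+120)
w=pix2w([c],124,'wrist',P)[0];print(c,m.sum(),w)
D=np.array([w[0],w[1],98])-P[1];print(P[0].T@D)
```

```text
(np.float64(421.7480916030534), np.float64(131.26335877862596)) 262 [499.35222261  39.46834678 124.        ]
[ 60.28546003  91.5509507  130.62080273]
```

```bash
python3 -m crank '-0.8 20 30.5 20 0 0 0;-0.8 20 30.5 20 0 0 0;-0.8 20 30.5 20 0 0 0;-0.8 0 0 0 0 0 0' 40
python3 - <<'E'
from h import *
P=pose();print(P[0].T@(np.array([499.6,40,98])-P[1]))
P=pose();a=grab_frame("wrist");cv2.imwrite("pics/w4.png",a)
E
```

```text
time_s: 12.2
ee_pos: [499.7, 40.6, 167.3]
ee_rot: [-179.9, -0.2, 137.0]
force: [-0.6, -1.4, -0.7]
gripper_width: 82.0
gripper_force: 0.0
[-0.51627195 -0.34305391 69.30069636]
```

View pics/w4.png

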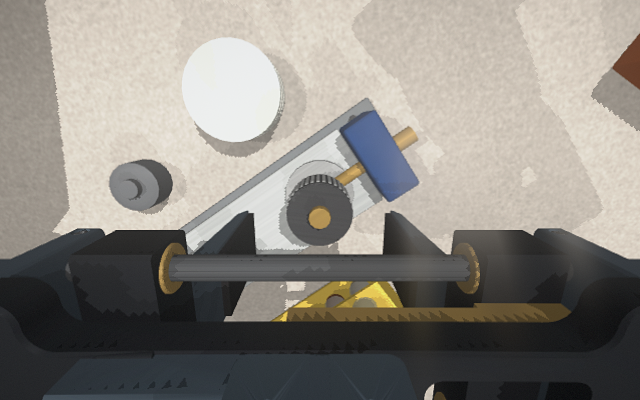

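The collar is centred between the fingers (319,212). Descend and close.

```bash
python3 -m crank '-0.8 0 0 30 0 0 0;-0.8 0 0 25 0 0 0;-0.8 0 0 14 0 0 0;1 0 0 0 0 0 0;1 0 0 0 0 0 0;1 0 0 0 0 0 0;1 0 0 0 0 0 0' 40
python3 -c "from h import *;s=env.state();print(s['torque'],s['qpos'])"
```

```text
time_s: 13.12
ee_pos: [501.6, 39.0, 100.8]
ee_rot: [179.9, 0.1, 136.9]
force: [1.2, 1.3, 1.6]
gripper_width: 52.4
gripper_force: 40.0
[ 0.10387051 -0.18562821 -0.01397349] [ 3.12384849e+00  1.85608746e+01  1.09310391e+02  3.52914695e-02
  5.19782492e+01 -4.38346234e+01]
```

```bash
python3 -m crank '1 0 0 2 0 0 0;1 0 0 2 0 0 0;1 0 0 1 0 0 0;1 0 0 0 0 0 0' 40
python3 -c "from h import *;s=env.state();print(s['torque'],s['ee_pos'])"
```

```text
time_s: 13.62
ee_pos: [501.6, 39.0, 97.1]
ee_rot: [179.9, 0.1, 136.9]
force: [-2.2, 1.8, 15.1]
gripper_width: 52.9
gripper_force: 40.0
[ 0.22773296  0.42189475 -0.02991393] [501.62527938  39.04565241  97.12241889]
```

```bash
python3 -m crank '1 0 0 0 0 0 6;1 0 0 0 0 0 6;1 0 0 0 0 0 6;1 0 0 0 0 0 0' 40
python3 -m crank '1 0 0 0 0 0 3;1 0 0 0 0 0 3;1 0 0 0 0 0 0' 40
python3 -m crank '1 0 0 0 0 0 3;1 0 0 0 0 0 3;1 0 0 0 0 0 0' 40
```

```text
time_s: 14.12
ee_pos: [500.9, 38.5, 97.1]
ee_rot: [179.9, 0.1, 118.9]
force: [-3.7, -0.2, 15.9]
gripper_width: 52.8
gripper_force: 40.0
time_s: 14.5
ee_pos: [500.6, 38.3, 97.1]
ee_rot: [180.0, 0.1, 112.9]
force: [-4.0, -2.5, 17.2]
gripper_width: 52.4
gripper_force: 40.0
time_s: 14.88
ee_pos: [500.3, 38.2, 97.0]
ee_rot: [-180.0, 0.1, 107.0]
force: [-4.9, -1.4, 17.1]
gripper_width: 52.4
gripper_force: 40.0
```

```bash
python3 -m crank '1 0 0 0 0 0 3;1 0 0 0 0 0 3;1 0 0 0 0 0 0' 40
python3 -m crank '1 0 0 0 0 0 3;1 0 0 0 0 0 3;1 0 0 0 0 0 0' 40;python3 -c "from h import *;s=env.state();print(s['torque'],s['ee_pos'])"
```

```text
time_s: 15.25
ee_pos: [500.0, 38.2, 96.5]
ee_rot: [-180.0, 0.1, 100.9]
force: [-4.6, -2.9, 15.3]
gripper_width: 52.5
gripper_force: 40.0
time_s: 15.62
ee_pos: [499.6, 38.1, 95.4]
ee_rot: [-179.9, 0.1, 95.0]
force: [-3.2, -2.2, 7.7]
gripper_width: 52.5
gripper_force: 40.0
[-0.37692327  0.43333723 -0.05992764] [499.59276849  38.1169333   95.38222   ]
```

```bash
python3 -m crank '1 0 0 0 0 0 3;1 0 0 2 0 0 0;1 0 0 2 0 0 0;1 0 0 0 0 0 0' 50
python3 -m crank '1 0 0 2 0 0 0;1 0 0 2 0 0 0;1 0 0 0 0 0 0' 50
```

```text
time_s: 16.12
ee_pos: [499.4, 38.1, 91.5]
ee_rot: [-179.9, 0.1, 92.0]
force: [-3.4, -1.3, 8.9]
gripper_width: 51.9
gripper_force: 50.0
time_s: 16.5
ee_pos: [499.5, 38.1, 89.5]
ee_rot: [-179.9, 0.1, 92.0]
force: [-8.0, -1.6, 23.7]
gripper_width: 52.1
gripper_force: 50.0
```

```bash
python3 -m crank '1 0 0 1 0 0 0;1 0 0 0 0 0 0;1 0 0 0 0 0 0;1 0 0 0 0 0 0' 50
python3 - <<'E'
from h import *
a=grab_frame("scene"); cv2.imwrite("pics/c2.png",cv2.resize(a[145:245,215:395],(720,400)))
E
```

```text
time_s: 17.0
ee_pos: [499.6, 38.2, 89.4]
ee_rot: [-180.0, 0.1, 92.0]
force: [-9.3, -3.1, 28.7]
gripper_width: 52.4
gripper_force: 50.0
```

View pics/c2.png

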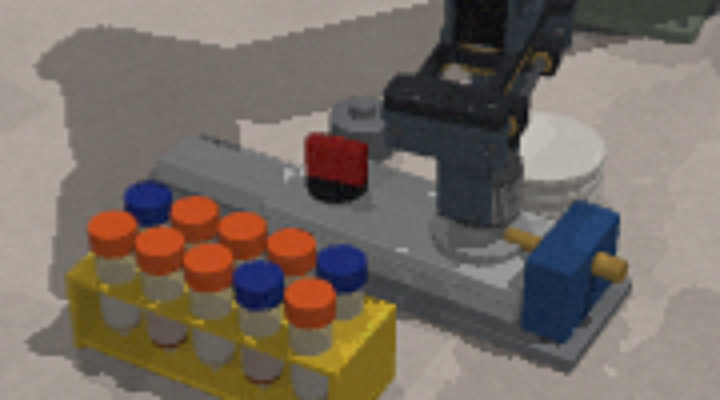

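The picture shows the carriage at the stop (525,280), the knob bar along the rail (337,160), and the collar held low at (480,200). The cap is hard against its end: 1 mm more push moved it only 0.1 mm. I'm handing the job in.

```bash
python3 -c "from workcell import env;print(env.job_done())"
```

```text
the job is handed in; nothing more can be done
None
```

The job is handed in at about 17 s: the carriage is against the blue stop, the clamp knob is turned clockwise to its stop, and the collar is keyed over the pin and still held fully home at about 29 N; I did not pull-test the carriage lock.

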